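# Stand the slumped mailing tube back up and close its lid

### The job

One packed red tube has slumped over the end of the packing tray and its tin lid has worked loose. Push it back upright in its lane with your fingertips and press its lid fully home, without lifting or crushing the tube; leave the other tubes standing in their places and the tools where they are, and finish clear of everything.

Things in the scene. Friction and masses are not known exactly. Their poses are not given: they have to be found in the camera images.
- tube: the slumped closed red cardboard tube, 76 mm in diameter, 190 mm long without lid, 200 to 450 g, loose. Origin: centre of its underside; z along its axis to the lid. It leans about 32 degrees: foot rim on the tray floor 34 mm inside the -y end wall, side on that wall's top edge, lid hanging out. Within 20 degrees of upright it rocks onto its base by itself, leaving about 6 mm to the next tube
- lid (a joint): the slumped tube's slip-on tin lid: how far it still stands up from home, in m; 0 = fully home, up to 0.012. It slides along the tube with a friction of about 6 N and stays where it is left
- lid_top (a point): centre of the outer top face of that lid (a flat disc 78 mm across, its skirt 18 mm deep); 192 mm from the tube's underside when the lid is home, more by the lid's joint value before. The lid's lowest edge hangs about 175 mm above the table at the start; its top corner swings up to 224 mm as the tube is stood up
- tray: plywood packing tray fixed to the table, two lanes of three tubes. Origin: centre of its underside; x across the lanes, y along them. 186 (x) by 292 mm (y); floor 6 mm thick, walls and divider 6 mm thick, tops 61 mm above the table. Lanes 84 mm wide, centred at x = +45 and -45 mm. The slumped tube is in either lane at the -y end, leaning to -y; beside it, in the other lane, stands an upright one
- tube_b: upright red tube of the same size, lid already home, weight about 330 g; origin at the centre of its underside, z up its axis. Leave it standing
- tube_c: upright red tube of the same size, lid already home, weight about 330 g; origin at the centre of its underside, z up its axis. Leave it standing
- tube_d: upright red tube of the same size, lid already home, weight about 330 g; origin at the centre of its underside, z up its axis. Leave it standing
- tube_e: upright red tube of the same size, lid already home, weight about 330 g; origin at the centre of its underside, z up its axis. Leave it standing
- tube_f: upright red tube of the same size, lid already home, weight about 330 g; origin at the centre of its underside, z up its axis. Leave it standing
- brayer: black ink roller with wooden handle lying on the ink slab, 40 mm roller 100 mm long, 180 mm in all; origin under the roller, handle towards its -x. Not part of the job
- ink_tin: closed round ink tin, 86 mm across, 63 mm high, standing to the robot's left of the tray; origin at the centre of its underside. Not part of the job
- ink_knife: ink knife with a wooden handle, 200 mm long, lying flat on the table towards the robot's right, along its x; origin beneath its middle. Not part of the job
There are look-alikes about, which are no part of the job. Leave any green or pink look-alike of the tube_b alone. What is shaped like the tube_f but pink is not meant.

How it is judged (in metres and radians):
At the end, for the whole second after the job is handed in: The slumped tube stands upright (within 0.06 rad) on the tray floor at its own end of its lane, at rest, its lid within 1.5 mm of home, and the other five tubes are upright (within 0.06 rad) (angle between each of tube, tube_b, tube_c, tube_d, tube_e, tube_f's own z axis and vertical below 0.06 rad and height (world z) of tube below 0.012 m and x of tube in the frame of tray between -0.09 and 0.09 m and y of tube in the frame of tray between -0.14 and 0 m and value of joint lid below 0.0015 m and linear speed of tube below 0.02 m/s); the robot touches nothing.
It fails at once if the slumped tube is lifted (its underside's centre over 60 mm above the table) (height (world z) of tube above 0.06 m).
It fails at once if the fingers press on the tube or its lid with more than 60 N and crush it (contact force between the fingers and tube above 60 N).
It fails at once if another tube is tipped by more than 0.4 rad or shifted by more than 25 mm (angle between any of tube_b, tube_c, tube_d, tube_e, tube_f's own z axis and vertical above 0.4 rad or distance of any of tube_b, tube_c, tube_d, tube_e, tube_f from where it was at the start of the episode above 0.025 m).
It fails at once if the roller, the ink tin or the ink knife is moved by more than 30 mm (distance of any of brayer, ink_tin, ink_knife from where it was at the start of the episode above 0.03 m).
It also fails if it takes over 42 s, if anything falls off the work surface, if the arm or the gripper's body presses on something with over 40 N, if the wrist force passes 120 N, or if a joint passes its speed limit or range.

### The arm

A 6-joint arm with a two-finger parallel gripper is mounted at the origin on the work surface. World frame = base frame: x ahead of the robot, y to its left, z up, the work surface at z = 0. Lengths are in mm, angles in rad, forces in N, time in s.
With the tool pointing down it reaches from about 275 to 1000 mm from the base axis. Payload 8.4 kg.
Tool frame: the origin (TCP) lies at the very end of the fingers, on their centre line; the grasp point (between the pads) lies r.hold_point_z behind it (r.hold_point_z is the distance from the TCP to the grasp point, in mm); x points along the fingers, z is the direction in which the jaws open and shut, and the axes are right-handed (so a half turn about x gives the same grasp; the last joint's range is limited). The gripper opens to 85 mm and grips with 20 to 120 N. Pads are 22 mm wide; open, the fingers measure 114 mm over their backs; the gripper's body (76 mm by 85 mm) begins 54 mm behind the grasp point. The pads swing forward as they close: fully open they stand 13 mm farther back than shut.
Start: joints at [-1.162, 0.353, 1.633, -0, 1.155, -0.002], TCP at [249.588, -573.004, 231.281] pointing down, gripper open.
Joint ranges: [-2.63, 2.63], [-0.92, 2.1], [0.06, 2.66], [-1.3, 4.44], [0, 2.69], [-3.02, 3.02]. Speed limits (rad/s): [2.22, 2.22, 2.79, 3.14, 3.14, 3.14].

### API

Orientations are given as [roll, pitch, yaw] about the fixed x, y, z axes, in that order (R = Rz(yaw) Ry(pitch) Rx(roll)).
In Python, from rig import r gives the robot as it stands.
- The arm moves only by the tool jog_arm, never from a script. Its argument "series" is a list of rows, each a list of 7 numbers: the turn, a rotation vector about the tool's x, y, z in degrees, then the shift along the tool's x, y, z in cm, then the opening, from 0 (shut) to 1 (fully open). In form: [[wx, wy, wz, tx, ty, tz, fingers], ...]. A call has 1 to 20 rows; each row shifts and turns the commanded pose from where the row before left it, along the tool's axes as they then stand; what a row does not reach is not made up. A row lasts 1/10 s, in which the tool goes at most 50 mm and 8.59 degrees, less where a joint would pass 70% of its speed; a pose out of reach is approached as far as the arm can. A call with a gripper value outside its range is refused whole. The fingers move at their own pace and stop on an object; "force" is the grip in N (left out, the last holds). Time passes only in rows, so rows that do not move let the fingers close. It gives the time, the measured TCP pose, the force and the opening at its end, in the units of the state.
- r.sense(): the state, without advancing time (a new reading comes with each control period).
- r.grab_frame(name): name is "side" or "top" or "wrist"; returns (picture, depth): 400x640x3 uint8, red, green, blue; 400x640 float32, mm along the optical axis (not along the pixel's ray), 0 where there is no reading.
- r.get_calibration(name): a dict with "mtx" (3x3 intrinsics, pixels), "dist" ([k1, k2, p1, p2, k3] as OpenCV has them; the pictures are not rectified), "position" and "rotation" of the camera in the world; the wrist camera has in their place "mount" (4x4, takes a point from camera to tool coordinates, whose origin is the TCP and whose axes are the tool frame's). Camera axes: x right, y down, z forward; pixel columns grow to the right and rows downward; lengths in mm; the calibration is good to about 2 mm. A picture is of the moment at which its call begins: read the wrist's pose just before it. get_calibration takes no time and is no camera call.
- r.sign_off(): hands the job in, once; it reports no verdict.
The state is a dict: "clock": time; "qpos": joint angles; "qvel": joint speeds; "joint_efforts": joint torques, N m; "eef_pos": TCP position; "tcp_rot": TCP orientation; "contact_force": force on the tool from outside, world axes, zero at the start; "wrist_torque": the same for the moment, N m; "opening": opening from 0.0 (shut) to 1.0 (fully open).
Only numpy, scipy, OpenCV 4.12 (cv2) and the standard library are available. Lean on these libraries where they do the work, as an engineer would, in place of code of your own. Each camera call takes 0.05 s, during which the arm holds its last target.

## Working session

There is one attempt and no reset: what is moved stays moved. The work goes in short steps, Python scripts to look and compute and a tool call to move; the robot and the scene stay as the last step left them, time stands still between calls to the robot, and variables do not carry over. Pictures are saved under pics/ and viewed, and the job is handed in when it is done.

Besides the shell and the picture viewer there is one more tool, called as name([rows], argument=value, ...), one row to a line, values as JSON. jog_arm: Moves the arm, as the interface text tells. Its arguments: {"type":"object","properties":{"series":{"type":"array"},"force":{"type":"number"}},"required":["series"]}

```bash
ls; mkdir -p pics
python3 - <<'E'
from rig import r
import cv2,numpy as np
s=r.sense();print(s, r.hold_point_z)
for n in("side","top"):
    im,d=r.grab_frame(n);np.savez(f"pics/{n}0.npz",im=im,d=d)
    cv2.imwrite(f"pics/{n}0.png",im[:,:,::-1]);print(n,r.get_calibration(n))
E
```

```text
pics
{'clock': 0.0, 'qpos': array([-1.16239714e+00,  3.53596229e-01,  1.63415283e+00,  2.97642901e-05,
        1.15518949e+00, -2.41782358e-03]), 'qvel': array([ 0.00021245, -0.00099483,  0.00021096,  0.00059994, -0.0010075 ,
        0.00023914]), 'joint_efforts': array([-1.98377275e-03, -6.05259490e+01, -3.42066872e+01, -1.40672687e-04,
        9.44063271e-03,  1.47457274e-05]), 'eef_pos': array([ 249.4066034 , -572.55659086,  230.58610205]), 'tcp_rot': array([3.11895736, 1.56945016, 1.958966  ]), 'contact_force': array([ 0.28852388, -0.87944134, -0.5411298 ]), 'wrist_torque': array([-0.02134474,  0.00951501, -0.0105771 ]), 'opening': 1.0002689282290727} 18.700000000000003
side {'mtx': array([[458.96131648,   0.        , 323.13672968],
       [  0.        , 458.96131648, 198.86147362],
       [  0.        ,   0.        ,   1.        ]]), 'dist': array([-0.01497912,  0.        ,  0.        ,  0.        ,  0.        ]), 'position': array([1494.45272113, -631.91274636, 1074.26561013]), 'rotation': array([-2.27604751, -0.00485717,  1.02180426])}
top {'mtx': array([[459.72715684,   0.        , 317.96822105],
       [  0.        , 459.72715684, 201.62465518],
       [  0.        ,   0.        ,   1.        ]]), 'dist': array([0.02427708, 0.        , 0.        , 0.        , 0.        ]), 'position': array([ 360.35597882,  -60.56500732, 1778.39292701]), 'rotation': array([-3.04378954,  0.00806551, -1.54813231])}
```

View pics/side0.png

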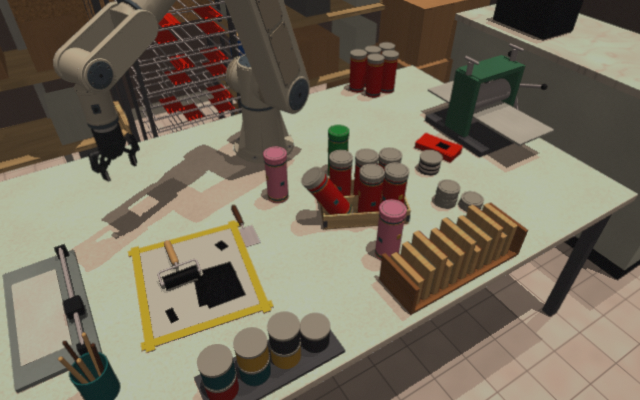

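View pics/top0.png

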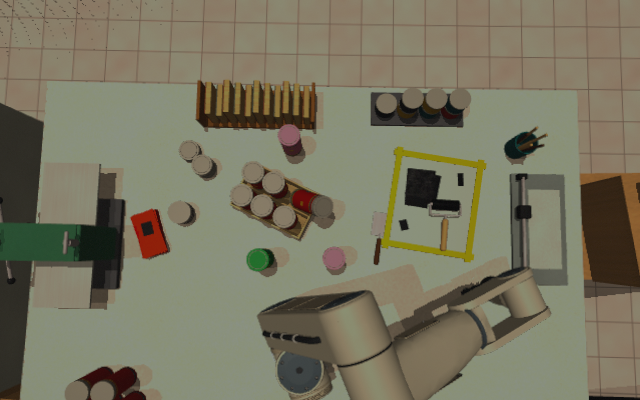

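```bash
cat > h.py <<'E'
import numpy as np,cv2
from rig import r
from scipy.spatial.transform import Rotation as Ro
def Rm(v): return Ro.from_euler('xyz',v).as_matrix()
def cal(n):
    c=r.get_calibration(n); return c['mtx'],c['dist'],c['position'],(Rm(c['rotation']) if np.size(c['rotation'])==3 else c['rotation'])
def cloud(n,d):
    K,D,p,R=cal(n)
    v,u=np.mgrid[:400,:640]
    q=cv2.undistortPoints(np.stack([u.ravel(),v.ravel()],1).astype(np.float64)[:,None],K,D)[:,0]
    P=np.c_[q,np.ones(len(q))]*d.reshape(-1,1)
    return (P@R.T+p).reshape(400,640,3)
def proj(n,X):
    K,D,p,R=cal(n)
    return cv2.projectPoints(((np.atleast_2d(X)-p)@R).astype(float),np.zeros(3),np.zeros(3),K,D)[0][:,0]
E
python3 - <<'E'
from h import *
a=np.load('pics/top0.npz');P=cloud('top',a['d'])
for u,v in [(253,174),(242,195),(274,183),(262,206),(284,217),(322,206),(305,200),(290,135),(333,258),(260,258),(150,300),(450,330)]:
    print(u,v,P[v,u].round(1))
cv2.imwrite('pics/topc.png',cv2.resize(a['im'][150:280,220:400,::-1],None,fx=4.4,fy=4.4,interpolation=cv2.INTER_CUBIC))
b=np.load('pics/side0.npz');P=cloud('side',b['d'])
cv2.imwrite('pics/sidec.png',cv2.resize(b['im'][110:260,240:440,::-1],None,fx=4,fy=4,interpolation=cv2.INTER_CUBIC))
for u,v in [(315,180),(318,178),(330,195),(325,215),(275,155)]: print(u,v,P[v,u].round(1))
E
```

```text
253 174 [606.  183.1 202.2]
242 195 [531.9 218.3 202.5]
274 183 [576.5 109.6 199.1]
262 206 [495.7 148.6 197.5]
284 217 [459.2  71.2 200.9]
322 206 [500.5 -58.6 195.1]
305 200 [523.8   2.2 157.7]
290 135 [749.5  59.6 189.8]
333 258 [ 323. -100.  194.]
260 258 [317.3 149.8 193.2]
150 300 [1.448e+02 5.877e+02 1.000e-01]
450 330 [ 186.3 -344.4  746.4]
315 180 [529.9 -66.4 199. ]
318 178 [536.6 -59.5 208.5]
330 195 [553.8 -25.6 138.1]
325 215 [555.6 -44.7  62.4]
275 155 [ 330.9 -104.4  187.5]
```

View pics/topc.png

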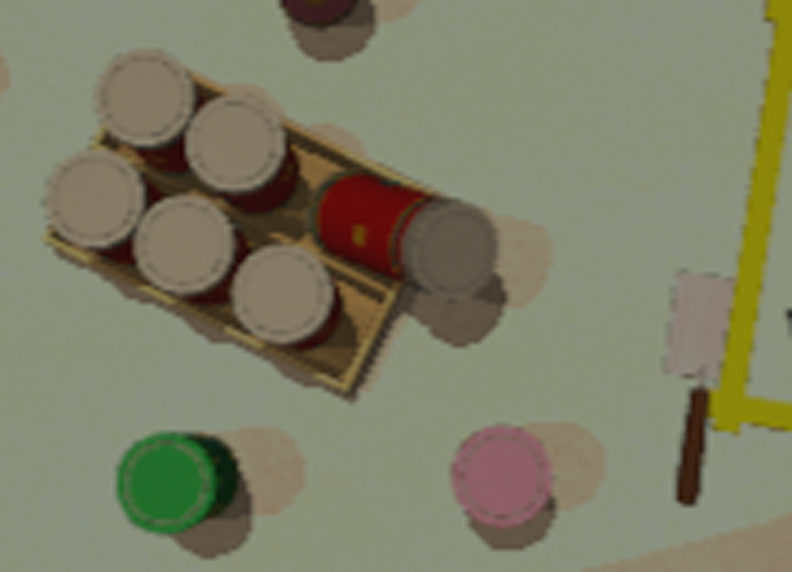

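View pics/sidec.png

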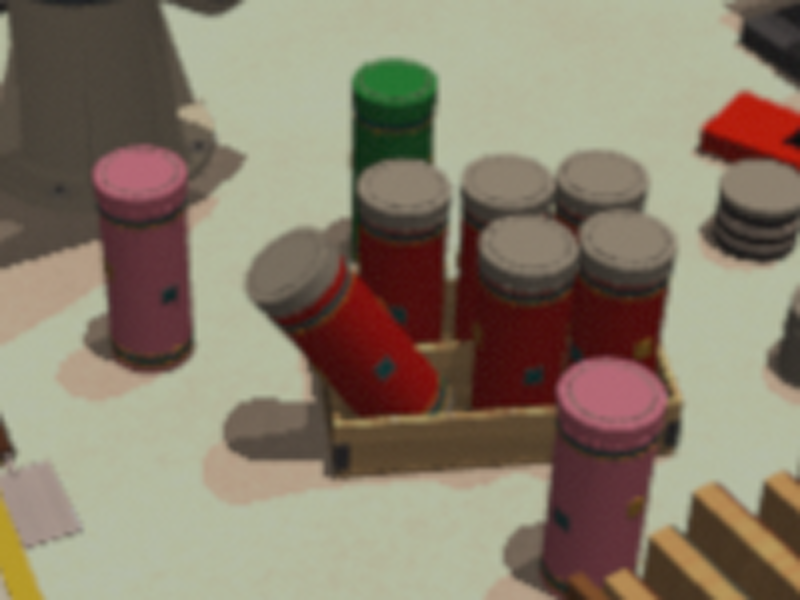

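Run:
```python
from h import *
a=np.load('pics/top0.npz');P=cloud('top',a['d'])
C=[]
for u,v in [(253,174),(242,195),(274,183),(262,206),(284,217)]:
    c=P[v,u]
    for _ in range(6):
        m=(np.hypot(*(P[...,:2]-c[:2]).transpose(2,0,1))<42)&(abs(P[...,2]-198)<12)
        pts=P[m]; 
        h=cv2.convexHull(pts[:,:2].astype(np.float32))
        (x,y),rad=cv2.minEnclosingCircle(h)
        c=pts.mean(0)
    C.append(c);print(c.round(1),x,y,rad,m.sum())
C=np.array(C)
d=(C[1]-C[4]);d2=C[0]-C[2]
print('yaw dirs',[np.degrees(np.arctan2(*v[[1,0]])) for v in (d,d2)],np.hypot(*d[:2]),np.hypot(*d2[:2]))
# tray wall-top pts
m=(abs(P[...,2]-61)<6)&(abs(P[...,0]-530)<170)&(abs(P[...,1]-90)<170)
q=P[m][:,:2].astype(np.float32); print(len(q))
print(cv2.minAreaRect(q), cv2.boxPoints(cv2.minAreaRect(q)))
# lid & tube of slumped, both cams
for n in('top','side'):
    b=np.load(f'pics/{n}0.npz');Q=cloud(n,b['d'])
    m=(Q[...,2]>170)&(abs(Q[...,0]-510)<60)&(Q[...,1]<-20)&(Q[...,1]>-110)
    p=Q[m];c=p.mean(0);U,S,V=np.linalg.svd(p-c,full_matrices=False)
    print(n,len(p),c.round(1),V[2].round(3),S,p[:,1].min(),p[:,2].max())
np.save('pics/C.npy',C)
```

```text
[614.  186.7 197.5] 615.4036254882812 185.5549774169922 40.47983932495117 404
[533.5 223.1 197.5] 533.7264404296875 221.80606079101562 41.0605354309082 405
[580.  114.8 197.7] 580.4833374023438 116.52912139892578 40.0326042175293 403
[498.7 152.2 197.5] 499.51318359375 152.7802734375 40.063987731933594 406
[462.1  74.2 197.7] 462.3697509765625 74.2208251953125 39.20997619628906 407
yaw dirs [np.float64(64.38087329803308), np.float64(64.64872626185213)] 165.11846732215022 79.55087264308555
343
((534.577392578125, 121.19772338867188), (290.77191162109375, 184.9180450439453), 64.86566925048828) [[389.12137   28.848938]
 [556.53033  -49.693512]
 [680.03345  213.54651 ]
 [512.62445  292.08896 ]]
top 418 [501.4 -54.8 195.1] [-0.14  -0.361  0.922] [440.38968772 410.157711   155.39890922] -93.60693183931764 218.78366635095244
side 460 [514.3 -57.9 192.4] [-0.119  0.382 -0.917] [489.70544226 418.62735526 199.78302696] -95.80984369331463 216.37832134654434
```

```bash
cat >> h.py <<'E'
th=np.radians(64.6); ey=np.array([np.cos(th),np.sin(th),0]); ex=np.array([np.sin(th),-np.cos(th),0])
C=np.load('pics/C.npy')
xm=((C[[0,2]]@ex).mean()+(C[[1,3,4]]@ex).mean())/2
T0=ex*xm+ey*(np.array([534.6,121.2,0])@ey)
def W(x,y,z): return T0+x*ex+y*ey+[0,0,z]
def tray(p): p=np.asarray(p)-T0; return np.array([p@ex,p@ey,p[2]]).round(1)
def st():
    s=r.sense();R=Rm(s['tcp_rot']);print('t',round(s['clock'],2),'tcp',s['eef_pos'].round(1),'tray',tray(s['eef_pos']),'F',s['contact_force'].round(1),'op',round(s['opening'],2),'q',s['qpos'].round(2));return s,R
def togo(target,zdir=None):
    s,R=st(); print('R',R.round(3).tolist())
    if zdir is not None:
        z=np.array(zdir,float); x=np.array([0,0,-1.]); Rt=np.c_[x,np.cross(z,x),z]
        print('rotvec deg tool',np.degrees(Ro.from_matrix(R.T@Rt).as_rotvec()).round(1)); 
        print('shift in new tool cm',(Rt.T@(target-s['eef_pos'])/10).round(2))
    print('shift in tool cm',(R.T@(target-s['eef_pos'])/10).round(2))
E
python3 - <<'E'
from h import *
print(T0,[tray(c) for c in C])
togo(W(45,-255,240),ex); togo(W(45,-255,240),-ex)
a=np.load('pics/top0.npz');im=a['im'][:,:,::-1].copy()
pts=[W(x,y,61) for x,y in[(93,146),(93,-146),(-93,-146),(-93,146)]]+[W(45,-255,160),W(45,-68,6),W(45,-214,175)]
for p in proj('top',np.array(pts)): cv2.circle(im,tuple(int(i) for i in p.round()),1,(255,255,0),-1)
cv2.imwrite('pics/topd.png',cv2.resize(im[150:280,220:400],None,fx=4.4,fy=4.4,interpolation=cv2.INTER_CUBIC))
E
```

```text
[533.90365585 121.53064851   0.        ] [array([ 44.4,  93.3, 197.5]), array([-43.9,  91.6, 197.5]), array([ 44.5,  13.7, 197.7]), array([-44.9,  12.6, 197.5]), array([-44.5, -73.5, 197.7])]
t 0.1 tcp [ 249.4 -572.6  230.6] tray [  40.7 -749.1  230.6] F [-0.2  0.1 -0.2] op 1.0 q [-1.16  0.35  1.63  0.    1.16 -0.  ]
R [[-0.001, 0.917, 0.399], [0.001, 0.399, -0.917], [-1.0, 0.0, -0.001]]
rotvec deg tool [-41.1  -0.1  -0. ]
shift in new tool cm [-0.94 49.41  0.43]
shift in tool cm [ -0.9   37.53 -32.14]
t 0.1 tcp [ 249.4 -572.6  230.6] tray [  40.7 -749.1  230.6] F [-0.2  0.1 -0.2] op 1.0 q [-1.16  0.35  1.63  0.    1.16 -0.  ]
R [[-0.001, 0.917, 0.399], [0.001, 0.399, -0.917], [-1.0, 0.0, -0.001]]
rotvec deg tool [ 1.389e+02 -0.000e+00  1.000e-01]
shift in new tool cm [ -0.94 -49.41  -0.43]
shift in tool cm [ -0.9   37.53 -32.14]
```

View pics/topd.png

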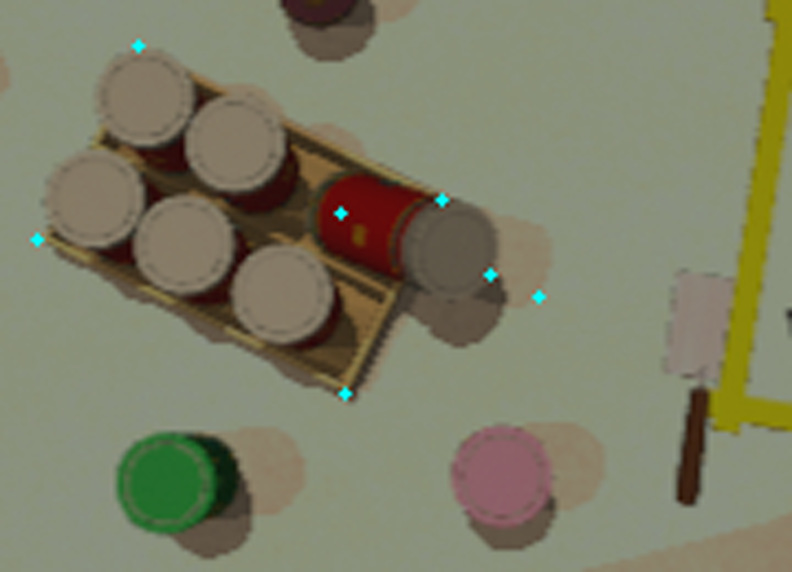

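jog_arm([
  [-7,0,0,0,0,0,0.45],
  [-7,0,0,0,0,0,0.45],
  [-7,0,0,0,0,0,0.45],
  [-7,0,0,0,0,0,0.45],
  [-7,0,0,0,0,0,0.45],
  [-6.1,0,0,-0.9,0,0,0.45],
  [0,0,0,0,3.5,0,0.45],
  [0,0,0,0,3.5,0,0.45],
  [0,0,0,0,3.5,0,0.45],
  [0,0,0,0,3.5,0,0.45],
  [0,0,0,0,3.5,0,0.45],
  [0,0,0,0,3.5,0,0.45],
  [0,0,0,0,3.5,0,0.45],
  [0,0,0,0,3.5,0,0.45],
  [0,0,0,0,3.5,0,0.45],
  [0,0,0,0,3.5,0,0.45],
  [0,0,0,0,3.5,0,0.45],
  [0,0,0,0,3.5,0,0.45],
  [0,0,0,0,3.5,0,0.45],
])

```text
clock: 2.0
eef_pos: [444.7, -160.4, 240.1]
tcp_rot: [-3.06, 1.571, 2.78]
contact_force: [0.6, -0.1, 0.5]
opening: 0.451
```

Run:
```python
from h import *
togo(W(45,-265,160),ex)
im,d=r.grab_frame('side');cv2.imwrite('pics/s1.png',cv2.resize(im[80:260,200:440,::-1],None,fx=3.2,fy=3.2,interpolation=cv2.INTER_CUBIC))
im,d=r.grab_frame('wrist');cv2.imwrite('pics/w1.png',im[:,:,::-1])
```

```text
t 2.0 tcp [ 444.7 -160.4  240.1] tray [  40.4 -293.   240.1] F [ 0.6 -0.1  0.5] op 0.45 q [-0.35  0.1   1.94  0.    1.1   0.09]
R [[-0.0, 0.428, 0.904], [0.0, 0.904, -0.428], [-1.0, -0.0, -0.0]]
rotvec deg tool [ 0. -0.  0.]
shift in new tool cm [8.01 2.8  0.46]
shift in tool cm [8.01 2.8  0.47]
```

View pics/s1.png

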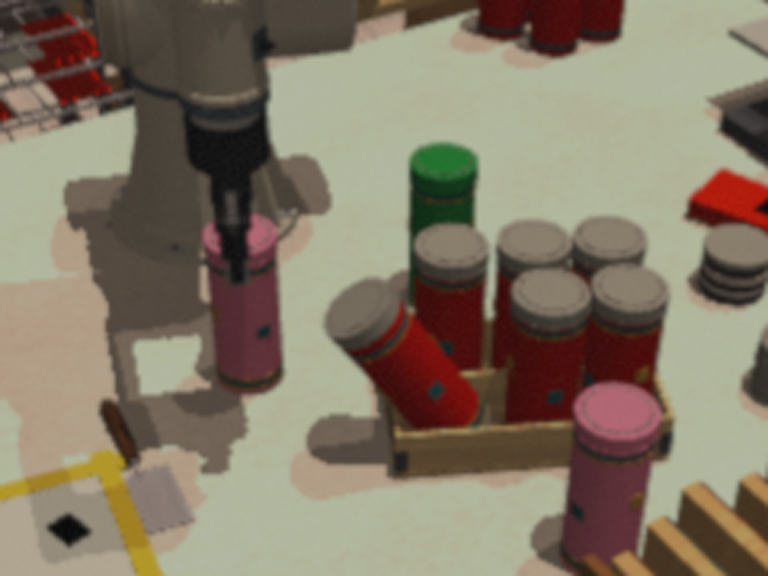

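View pics/w1.png

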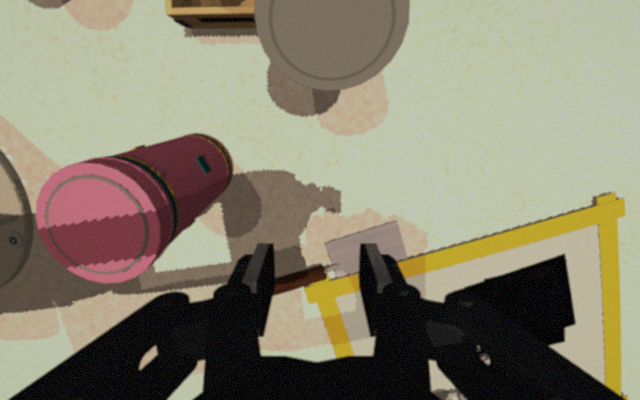

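Run:
```python
from h import *
print(r.get_calibration('wrist')['mount'].round(2))
```

```text
[[   0.     -0.28    0.96 -142.39]
 [   0.     -0.96   -0.28   70.61]
 [   1.      0.     -0.      0.16]
 [   0.      0.      0.      1.  ]]
```

jog_arm([
  [0,0,0,3,0,0.2,0.45],
  [0,0,0,3,0,0.3,0.45],
  [0,0,0,3,0,0,0.45],
  [0,0,0,0,2,0,0.45],
  [0,0,0,0,1,0,0.45],
  [0,0,0,0,0,0,0.45],
])

```text
clock: 2.7
eef_pos: [462.4, -136.5, 150.5]
tcp_rot: [0.199, 1.57, -0.242]
contact_force: [-0.5, -0.6, 0.3]
opening: 0.452
```

Run:
```python
from h import *
st()
im,d=r.grab_frame('side');cv2.imwrite('pics/s2.png',cv2.resize(im[80:260,200:440,::-1],None,fx=3.2,fy=3.2,interpolation=cv2.INTER_CUBIC))
im,d=r.grab_frame('wrist');cv2.imwrite('pics/w2.png',im[:,:,::-1])
```

```text
t 2.7 tcp [ 462.4 -136.5  150.5] tray [  46.1 -263.8  150.5] F [-0.5 -0.6  0.3] op 0.45 q [-0.29  0.23  2.01  0.    0.9   0.15]
```

View pics/s2.png

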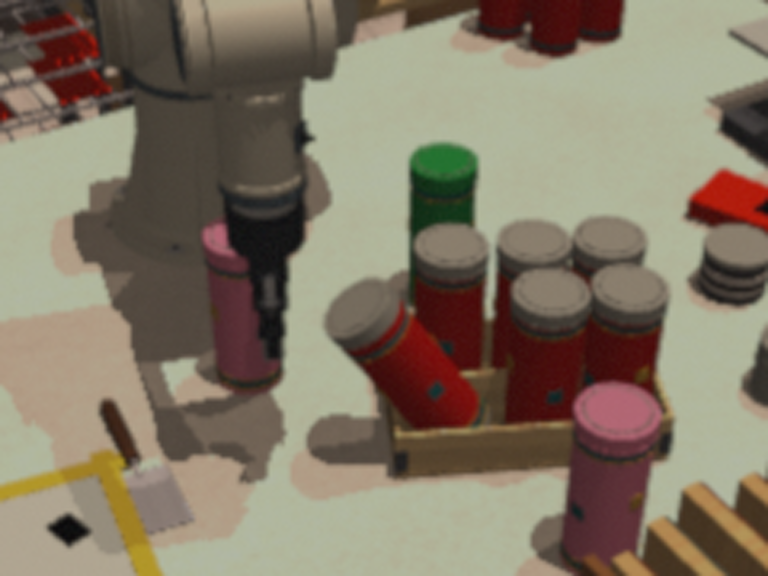

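View pics/w2.png

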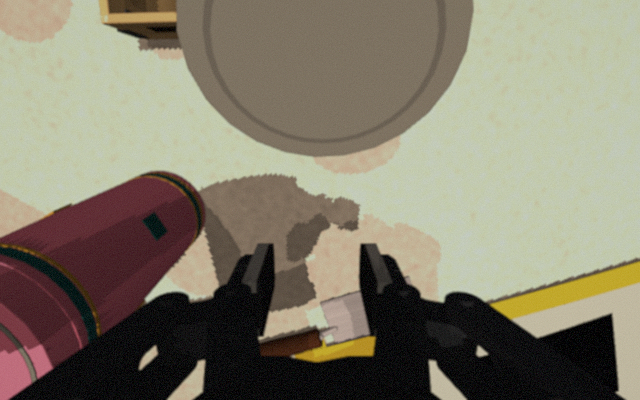

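jog_arm([
  [0,0,0,0,1,0,0.45],
  [0,0,0,0,1,0,0.45],
  [0,0,0,0,0.8,0,0.45],
  [0,0,0,0,0.4,0,0.45],
  [0,0,0,0,0.4,0,0.45],
  [0,0,0,0,0.4,0,0.45],
  [0,0,0,0,0.4,0,0.45],
  [0,0,0,0,0.4,0,0.45],
  [0,0,0,0,0.4,0,0.45],
  [0,0,0,0,0.4,0,0.45],
])

```text
clock: 3.8
eef_pos: [486.0, -86.1, 150.3]
tcp_rot: [-0.448, 1.571, -0.891]
contact_force: [-0.8, -0.9, 0.7]
opening: 0.449
```

Run:
```python
from h import *
st()
im,d=r.grab_frame('side');cv2.imwrite('pics/s3.png',cv2.resize(im[80:260,200:440,::-1],None,fx=3.2,fy=3.2,interpolation=cv2.INTER_CUBIC))
```

```text
t 3.8 tcp [486.  -86.1 150.3] tray [  45.8 -208.1  150.3] F [-0.8 -0.9  0.7] op 0.45 q [-0.18  0.25  1.99 -0.    0.9   0.26]
```

View pics/s3.png

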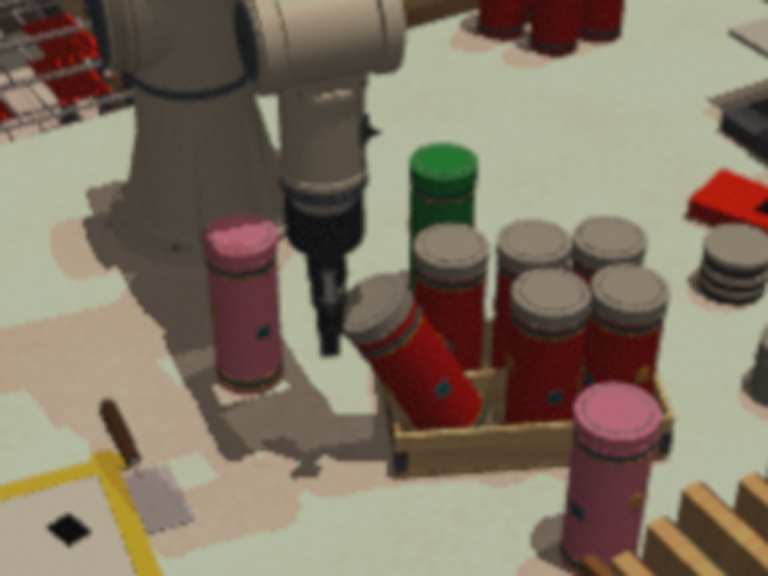

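jog_arm([
  [0,0,0,0,0.4,0,0.45],
  [0,0,0,0,0.4,0,0.45],
  [0,0,0,0,0.4,0,0.45],
  [0,0,0,0,0.4,0,0.45],
  [0,0,0,0,0.4,0,0.45],
  [0,0,0,0,0.3,0,0.45],
  [0,0,0,0,0.3,0,0.45],
  [0,0,0,0,0.3,0,0.45],
  [0,0,0,0,0,0,0.45],
])

```text
clock: 4.75
eef_pos: [498.5, -59.8, 150.3]
tcp_rot: [0.785, 1.571, 0.342]
contact_force: [0.2, -0.3, -1.0]
opening: 0.448
```

Run:
```python
from h import *
st()
im,d=r.grab_frame('side');cv2.imwrite('pics/s4.png',cv2.resize(im[80:260,200:440,::-1],None,fx=3.2,fy=3.2,interpolation=cv2.INTER_CUBIC))
```

```text
t 4.75 tcp [498.5 -59.8 150.3] tray [  45.8 -179.   150.3] F [ 0.2 -0.3 -1. ] op 0.45 q [-0.12  0.26  1.97  0.    0.91  0.32]
```

View pics/s4.png

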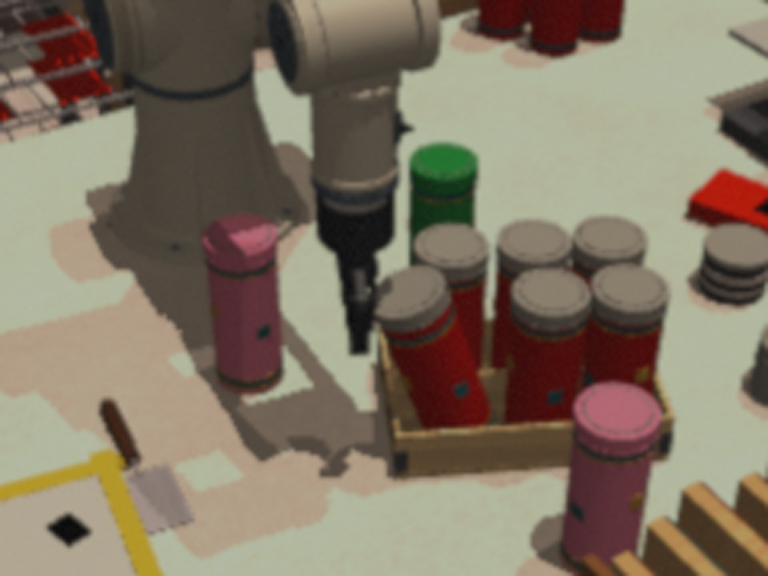

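jog_arm([
  [0,0,0,0,0.3,0,0.45],
  [0,0,0,0,0.3,0,0.45],
  [0,0,0,0,0.3,0,0.45],
  [0,0,0,0,0.3,0,0.45],
  [0,0,0,0,0.3,0,0.45],
  [0,0,0,0,0.3,0,0.45],
  [0,0,0,0,0,0,0.45],
  [0,0,0,0,0,0,0.45],
])

```text
clock: 5.6
eef_pos: [506.0, -43.7, 150.3]
tcp_rot: [-2.487, 1.571, -2.929]
contact_force: [-0.1, -0.5, 0.4]
opening: 0.451
```

Run:
```python
from h import *
st()
im,d=r.grab_frame('side');cv2.imwrite('pics/s5.png',cv2.resize(im[80:260,200:440,::-1],None,fx=3.2,fy=3.2,interpolation=cv2.INTER_CUBIC))
```

```text
t 5.6 tcp [506.  -43.7 150.3] tray [  45.7 -161.3  150.3] F [-0.1 -0.5  0.4] op 0.45 q [-0.09  0.27  1.96 -0.    0.91  0.35]
```

View pics/s5.png

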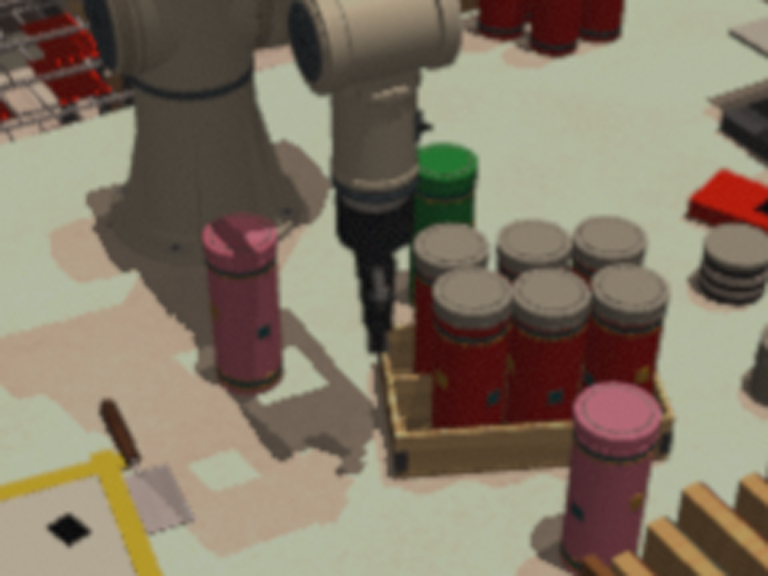

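The tube has rocked upright; its lid is at about crop pixel (472,290). I'll back off, rise and measure it.

jog_arm([
  [0,0,0,0,-2,0,0.45],
  [0,0,0,0,-3,0,0.45],
  [0,0,0,-3,0,0,0.2],
  [0,0,0,-4,0,0,0],
  [0,0,0,-4,0,0,0],
  [0,0,0,0,0,0,0],
  [0,0,0,0,0,0,0],
])

```text
clock: 6.35
eef_pos: [484.9, -89.2, 261.1]
tcp_rot: [0.253, 1.569, -0.19]
contact_force: [-0.6, 0.3, -0.2]
opening: -0.005
```

Run:
```python
from h import *
s,R=st()
im,d=r.grab_frame('wrist');cv2.imwrite('pics/w6.png',im[:,:,::-1])
c=r.get_calibration('wrist')
v,u=np.mgrid[:400,:640]
q=cv2.undistortPoints(np.stack([u.ravel(),v.ravel()],1).astype(float)[:,None],c['mtx'],c['dist'])[:,0]
P=np.c_[q,np.ones(len(q))]*d.reshape(-1,1)
P=P@c['mount'][:3,:3].T+c['mount'][:3,3]; P=P@R.T+s['eef_pos']
imt,dt=r.grab_frame('top');cv2.imwrite('pics/t6.png',cv2.resize(imt[150:280,220:400,::-1],None,fx=4.4,fy=4.4))
Pt=cloud('top',dt).reshape(-1,3)
for n,Q in(('wrist',P),('top',Pt)):
    T=np.c_[(Q-T0)@ex,(Q-T0)@ey,Q[:,2]]
    for y0 in ((45,-68),(45,13.7),(45,93),(-45,-73),(-45,12.6)):
        m=(np.hypot(T[:,0]-y0[0],T[:,1]-y0[1])<44)&(T[:,2]>185)&(T[:,2]<222)
        if m.sum()>100:
            t=T[m];A=np.c_[t[:,:2]-t[:,:2].mean(0),np.ones(len(t))];k=np.linalg.lstsq(A,t[:,2],rcond=None)[0]
            print(n,y0,m.sum(),t.mean(0).round(1),np.median(t[:,2]).round(1),'slope',k[:2].round(3),t[:,:2].min(0).round(),t[:,:2].max(0).round())
```

```text
t 6.35 tcp [484.9 -89.2 261.1] tray [  46.2 -211.4  261.1] F [-0.6  0.3 -0.2] op -0.01 q [-0.18  0.11  1.88 -0.    1.15  0.26]
wrist (45, -68) 2897 [ 48.1 -96.2 203.1] 205.3 slope [0.009 0.423] [  15. -104.] [ 81. -86.]
wrist (-45, -73) 5171 [-40.  -97.7 197.5] 198.2 slope [-0.049  0.092] [ -79. -112.] [ -6. -85.]
top (45, -68) 412 [ 46.  -65.5 205.4] 205.6 slope [0.009 0.016] [   8. -104.] [ 85. -26.]
top (45, 13.7) 412 [ 44.5  13.7 197.8] 197.9 slope [ 0.005 -0.019] [  6. -29.] [83. 57.]
top (45, 93) 409 [ 44.8  92.6 197.9] 197.9 slope [-0.     0.007] [ 6. 50.] [ 84. 132.]
top (-45, -73) 403 [-44.7 -73.6 198. ] 197.8 slope [-0.012 -0.021] [ -83. -112.] [ -6. -35.]
top (-45, 12.6) 413 [-45.1  12.6 197.8] 198.1 slope [0.004 0.002] [-83. -26.] [-6. 55.]
```

View pics/w6.png

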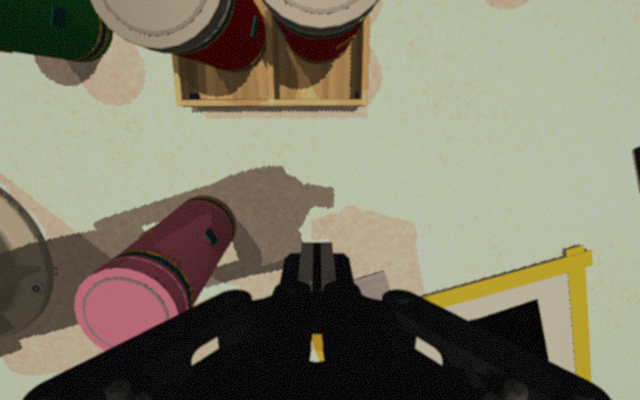

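View pics/t6.png

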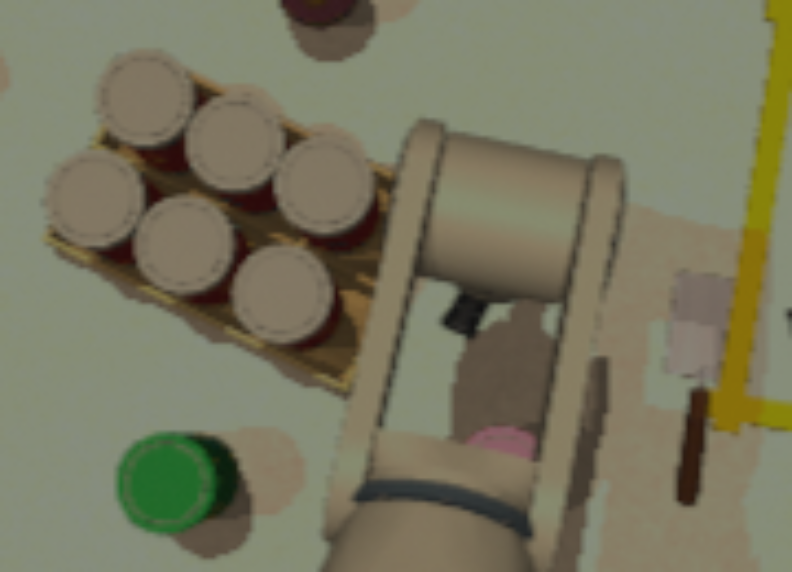

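jog_arm([
  [0,0,0,0,3,0,0],
  [0,0,0,0,3,0,0],
  [0,0,0,0,3,0,0],
  [0,0,0,0,3,0,0],
  [0,0,0,0,2.6,0,0],
  [0,0,0,1.5,0,0,0],
  [0,0,0,1.5,0,0,0],
  [0,0,0,1,0,0,0],
  [0,0,0,0.4,0,0,0],
  [0,0,0,0,0,0,0],
])

```text
clock: 7.45
eef_pos: [546.5, 42.7, 215.3]
tcp_rot: [-2.625, 1.569, -3.068]
contact_force: [-0.2, -0.2, -0.6]
opening: -0.001
```

Run:
```python
from h import *
st()
```

```text
t 7.45 tcp [546.5  42.7 215.3] tray [ 45.2 -65.8 215.3] F [-0.2 -0.2 -0.6] op -0.0 q [0.08 0.25 1.81 0.   1.08 0.52]
```

jog_arm([
  [0,0,0,0.3,0,0,0],
  [0,0,0,0.3,0,0,0],
  [0,0,0,0.2,0,0,0],
  [0,0,0,0.2,0,0,0],
  [0,0,0,0.2,0,0,0],
])

```text
clock: 7.95
eef_pos: [547.3, 42.9, 204.6]
tcp_rot: [0.491, 1.57, 0.049]
contact_force: [-1.5, -0.8, 5.3]
opening: -0.003
```

jog_arm([
  [0,0,0,0.1,0,0,0],
  [0,0,0,0.1,0,0,0],
  [0,0,0,0.1,0,0,0],
])

```text
clock: 8.25
eef_pos: [547.4, 42.9, 201.9]
tcp_rot: [0.489, 1.57, 0.046]
contact_force: [-1.9, 0.0, 5.4]
opening: -0.002
```

jog_arm([
  [0,0,0,0.1,0,0,0],
  [0,0,0,0.1,0,0,0],
])

```text
clock: 8.45
eef_pos: [547.4, 42.9, 199.9]
tcp_rot: [0.438, 1.57, -0.005]
contact_force: [-0.8, 0.9, 5.0]
opening: -0.003
```

jog_arm([
  [0,0,0,0.05,0,0,0],
  [0,0,0,0,0,0,0],
])

```text
clock: 8.65
eef_pos: [547.3, 42.9, 199.3]
tcp_rot: [0.468, 1.57, 0.026]
contact_force: [-1.1, -0.9, 5.8]
opening: -0.002
```

jog_arm([
  [0,0,0,0.1,0,0,0],
  [0,0,0,0,0,0,0],
])

```text
clock: 8.85
eef_pos: [547.3, 42.9, 198.2]
tcp_rot: [0.449, 1.57, 0.007]
contact_force: [-0.3, 0.4, 4.2]
opening: 0.004
```

jog_arm([
  [0,0,0,0.05,0,0,0],
  [0,0,0,0,0,0,0],
])

```text
clock: 9.05
eef_pos: [547.4, 42.9, 198.1]
tcp_rot: [0.508, 1.57, 0.065]
contact_force: [-1.8, -0.4, 8.4]
opening: -0.001
```

jog_arm([
  [0,0,0,0.1,0,0,0],
  [0,0,0,0,0,0,0],
])

```text
clock: 9.25
eef_pos: [548.1, 43.0, 198.1]
tcp_rot: [0.508, 1.568, 0.066]
contact_force: [-4.3, -0.5, 15.7]
opening: -0.001
```

jog_arm([
  [0,0,0,0.1,0,0,0],
  [0,0,0,0,0,0,0],
])

```text
clock: 9.45
eef_pos: [548.6, 43.0, 198.0]
tcp_rot: [0.515, 1.567, 0.072]
contact_force: [-5.4, -0.4, 23.0]
opening: 0.001
```

Hard stop at z = 198 (home) with 23 N, well above the 6 N sliding friction. Now I'll retreat.

jog_arm([
  [0,0,0,-0.2,0,0,0],
  [0,0,0,-0.3,0,0,0],
  [0,0,0,-2,0,0,0],
  [0,0,0,-3,0,0,0],
  [0,0,0,-3,0,0,0],
  [0,0,0,0,-3,0,0],
  [0,0,0,0,-3.5,0,0],
  [0,0,0,0,-3.5,0,0],
  [0,0,0,0,-3.5,0,0],
  [0,0,0,0,-3.5,0,0],
  [0,0,0,0,-3.5,0,0],
  [0,0,0,0,-3.5,0,0],
  [0,0,0,0,0,0,0],
])

```text
clock: 10.75
eef_pos: [442.6, -176.6, 280.0]
tcp_rot: [-1.938, 1.569, -2.383]
contact_force: [1.0, -0.3, -0.0]
opening: -0.001
```

Run:
```python
from h import *
st()
imt,dt=r.grab_frame('top')
Q=cloud('top',dt).reshape(-1,3)
T=np.c_[(Q-T0)@ex,(Q-T0)@ey,Q[:,2]]
for y0 in ((45,-68),(45,13.7),(45,93),(-45,-73),(-45,12.6),(-45,92)):
    m=(np.hypot(T[:,0]-y0[0],T[:,1]-y0[1])<44)&(T[:,2]>185)&(T[:,2]<222)
    t=T[m];A=np.c_[t[:,:2]-t[:,:2].mean(0),np.ones(len(t))];k=np.linalg.lstsq(A,t[:,2],rcond=None)[0]
    print(y0,m.sum(),t.mean(0).round(1),np.median(t[:,2]).round(1),'slope',k[:2].round(3))
im,d=r.grab_frame('side');cv2.imwrite('pics/s9.png',im[:,:,::-1])
cv2.imwrite('pics/t9.png',imt[:,:,::-1])
```

```text
t 10.75 tcp [ 442.6 -176.6  280. ] tray [  45.4 -308.5  280. ] F [ 1.  -0.3 -0. ] op -0.0 q [-0.38  0.07  1.88 -0.    1.19  0.06]
(45, -68) 405 [ 46.3 -65.2 197.7] 197.8 slope [0.    0.011]
(45, 13.7) 412 [ 44.9  13.6 197.5] 197.9 slope [0.011 0.004]
(45, 93) 410 [ 44.7  92.9 197.4] 197.3 slope [0.005 0.007]
(-45, -73) 405 [-44.6 -73.4 197.6] 197.5 slope [-0.008  0.015]
(-45, 12.6) 414 [-45.1  12.7 197.8] 197.9 slope [-0.     0.006]
(-45, 92) 406 [-44.1  91.4 197.5] 197.4 slope [0.003 0.001]
```

View pics/s9.png

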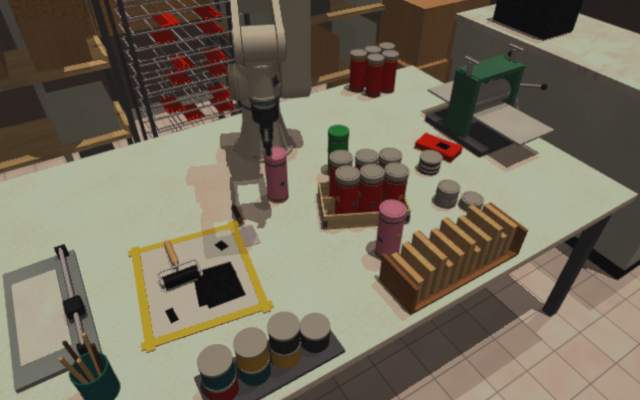

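The picture shows all six red tubes upright in the tray, with the lids around (340–395,160–180). The arm is clear of everything.

```bash
python3 -c "
from rig import r
r.sign_off()"
```

```text
the job is handed in; nothing more can be done
```

The slumped tube is standing upright again in its lane with its lid pressed home, and I handed the job in at about 11 s.

- **Righting the tube:** I pushed it at the lid from outside the -y end wall with two part-open fingertips until it rocked onto its base by itself. It was never gripped or lifted.
- **Pressing the lid:** Before pressing, the lid stood about 7.7 mm proud. I pressed its centre with the fingers shut. It slid at about 5 N and stopped hard at 198 mm above the table, which is its home height. The last press read 23 N, well under the 60 N limit.
- **Last checks, top camera:** All six lids read 197–198 mm high with tilts of about 0.02 rad or less. The righted tube stands at tray (46, -65) mm. The other five moved less than about 1 mm.
- **Last checks, side camera:** The brayer and ink knife look to be where they started, though I did not measure the tools separately. The arm is clear of everything and the force reading is about zero.

No check failed or disagreed. One wrist-camera depth fit caught only the edge of the lid, so I ignored it and used the top camera.

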